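Fetch the pencil box from behind the paints

ROBOT

A 7-joint arm with a two-finger parallel gripper is mounted at the origin on the work surface. World frame = base frame: x ahead of the robot, y to its left, z up, the work surface at z = 0. Lengths are in mm, angles in degrees, forces in N, time in s.
With the tool pointing down it reaches from about 400 to 875 mm from the base axis. Payload 4.4 kg.
Tool frame: the origin (TCP) lies midway between the tips of the shut fingers; the grasp point (between the pads) lies 19 mm behind it; z points along the fingers, y is the line along which they close (so a half turn about z gives the same grasp; the last joint's range is limited). The gripper opens to 85 mm and grips with 20 to 120 N. Pads are 22 mm wide; open, the fingers measure 114 mm over their backs; the gripper's body (76 mm by 85 mm) begins 54 mm behind the grasp point. The pads swing forward as they close: fully open they stand 13 mm farther back than shut.
Start: joints at [-74.645, 36.005, 2.206, 86.941, -1.547, 57.084, -1.146], TCP at [212.94, 614.145, 231.313] pointing down, gripper open.
Joint ranges: [-175.42, 175.42], [-21.48, 121.26], [-71.46, 75.88], [10.55, 141.38], [-63.04, 243.04], [13.31, 113.54], [-168.57, 168.57]. Speed limits (degrees/s): [147.25, 147.25, 180, 180, 180, 180, 180].

INTERFACE

Orientations are given as [roll, pitch, yaw] about the fixed x, y, z axes, in that order (R = Rz(yaw) Ry(pitch) Rx(roll)).
In Python, from workcell import move_ptp, line_to, movej, move_gripper, sleep, inverse_kinematics, snapshot, MotionError, sign_off, read_clock, read_joint_positions, read_qd, read_joint_torque, read_ee_pos, read_orientation, read_wrist_force, read_wrist_torque, read_gripper_width, read_finger_force gives the robot as it stands. Calls block until the motion is done:
- move_ptp(position, orientation): joint-space move of the TCP to a pose.
- line_to(position, rot=None, vel=150, f_stop=None): straight line of the TCP; rot=None keeps the orientation; vel is the mean speed in mm/s. With f_stop (N) it stops when the force on the tool has changed by that much, and returns True; else False.
- movej(angles): joint-space move.
- move_gripper(opening, f_grip=None): opening from 0.0 (shut) to 1.0 (fully open); f_grip is the grip in N (None keeps the last); returns when the fingers have stopped.
- sleep(seconds).
- inverse_kinematics(position, orientation): joint angles nearest the present ones, or None.
- snapshot(name): name is "scene" or "top"; returns a dict with "frame" (384x512x3 uint8, blue, green, red), "K" (3x3 intrinsics, pixels), "pose" (4x4, takes a point from camera to world coordinates). Camera axes: x right, y down, z forward; pixel columns grow to the right and rows downward; lengths in mm; the calibration is good to about 2 mm. A picture is of the moment at which its call begins. There is no depth.
A pose or a line that the arm cannot do raises MotionError and nothing moves.
- sign_off(): hands the job in; it is judged then, once.
Readings, each from a call of its own:
- read_clock(): time.
- read_joint_positions(): joint angles.
- read_qd(): joint speeds.
- read_joint_torque(): joint torques, N m.
- read_ee_pos(): TCP position.
- read_orientation(): TCP orientation.
- read_wrist_force(): force on the tool from outside, world axes, zero at the start.
- read_wrist_torque(): the same for the moment, N m.
- read_gripper_width(): opening from 0.0 (shut) to 1.0 (fully open).
- read_finger_force(): force on a finger pad.
Only numpy, scipy, OpenCV 4.12 (cv2) and the standard library are available. Lean on these libraries where they do the work, as an engineer would, in place of code of your own. Each camera call takes 0.05 s, during which the arm holds its last target. There are 200 camera calls.

TASK

Please get the pencil box out from behind the three paint containers in the supply tray: first stand all three containers out of the way on the cutting mat, then lay the pencil box, lid up, in the middle of the sketchbook and lengthwise along it, and then stand each container back in the very bay of the tray that it came from. Set everything down rather than dropping it, let no container tip over, and do not disturb the brush jar, the tape roll or the paint tube.

Things in the scene. Friction and masses are not known exactly. Their poses are not given: they have to be found in the camera images.
- round_bottle: Slim round paint bottle, 168 mm tall: body 50 mm in diameter up to 110 mm, a sloping shoulder, and a cap 30 mm in diameter from 138 to 168 mm. Best gripped by the cap, from above. Loose, about 260 g. Its origin is the centre of its underside, z is up. White plastic with a plain beige label and a black ribbed screw cap (always tight).
- square_bottle: Square paint bottle, 150 mm tall: body 54 x 54 mm up to 108 mm, a sloping shoulder, and a round cap 38 mm in diameter from 120 to 150 mm; its sides run along its x and y axes. Best gripped by the cap, from above. Loose, about 300 g. Its origin is the centre of its underside, z is up. White plastic with a plain beige label and a black ribbed screw cap (always tight).
- jar: Straight round paint jar, 145 mm tall: body 58 mm in diameter up to 117 mm and a wide flat lid 60 mm in diameter from 117 to 145 mm. Best gripped by the lid, from above. Loose, about 330 g. Its origin is the centre of its underside, z is up. White plastic with a plain beige label and a black ribbed screw cap (always tight).
- pencil_box: Closed wooden pencil box with a sliding lid, loose, about 240 g: 58 (its x) x 190 (its y) x 45 mm high; origin: centre of its underside, z up; pale lid panel with a dark thumb spot at -y on top. At the start it lies in the tray's rear trough; grip it from above across its 58 mm width by the upper 25 mm, which stand clear of the trough's walls.
- tray: Fixed plywood tray, 165 (its x) x 262 mm (y), walls 20 mm high, floor 6 mm thick; origin: centre of its underside; its -x side faces the robot. In front three bays 80 x 80 mm inside, centres at x = -36.5, y = -85, 0, +85 mm, each holding one container near its middle, in any order; behind a 5 mm divider the rear trough, 68 x 250 mm, centre x = +42.5 mm, with the pencil box along y.
- mat: Fixed dark green cutting mat with a pale grid, lying flat on the table: 240 mm (its x) by 160 mm (its y), 3 mm thick, origin at the centre of its underside. Empty at the start; the side area for the containers, anywhere on it.
- sketchbook: Fixed closed sketchbook with dark covers, lying flat: 210 mm (its x, lengthwise) by 148 mm (its y), 14 mm thick, with a wire binding (17 mm across, reaching 2 mm above the cover) along its +y long edge. Origin at the centre of its underside.
- brush_jar: Bystander: glass jar of paintbrushes, 72 mm in diameter, about 240 mm tall with its brushes, loose; origin at the centre of its underside. Leave it alone.
- tape_roll: Bystander: roll of masking tape lying flat, 100 mm in diameter, 24 mm high, loose; origin at the centre of its underside. Leave it alone.
- paint_tube: Bystander: metal paint tube lying down, about 125 mm long (its x) and 27 mm high, loose; origin under its middle. Leave it alone.
Mind the look-alikes: they are no part of the job. What is shaped like the pencil_box but blue is not meant.

How it is judged:
By the outcome, as a careful person would: the job done as asked, in the order asked, and still so for the second after the job is handed in, with the robot touching nothing.
It also fails if it takes over 144 s, if anything falls off the work surface, if the arm or the gripper's body presses on something with over 40 N, if the wrist force passes 120 N, or if a joint passes its speed limit or range.

## Working session

There is one attempt and no reset: what is moved stays moved. The work goes in short steps, each a Python script; the robot and the scene stay as the last script left them, time stands still between calls to the robot, and variables do not carry over. Pictures are saved under pics/ and viewed, at most 14 in all, crops included, and the job is handed in when it is done.

```bash
mkdir -p pics; ls
python3 - <<'E'
from workcell import *
import cv2,numpy as np
for n in ("scene","top"):
    s=snapshot(n); cv2.imwrite(f"pics/{n}0.png",s["frame"]); np.savez(f"{n}0.npz",**s)
    print(n,s["K"].tolist(),np.round(s["pose"],3).tolist())
E
```

```text
pics
scene [[370.0379208302367, 0.0, 249.55162760994293], [0.0, 370.0379208302367, 184.88877270063855], [0.0, 0.0, 1.0]] [[0.278, 0.779, -0.562, 1145.14], [0.961, -0.235, 0.149, -185.937], [-0.016, -0.581, -0.814, 983.045], [0.0, 0.0, 0.0, 1.0]]
top [[373.4180803292046, 0.0, 261.4104746017078], [0.0, 373.4180803292046, 187.99352187348103], [0.0, 0.0, 1.0]] [[0.017, -0.983, 0.18, 291.379], [-1.0, -0.014, 0.013, -19.625], [-0.01, -0.18, -0.984, 1217.2], [0.0, 0.0, 0.0, 1.0]]
```

View pics/scene0.png

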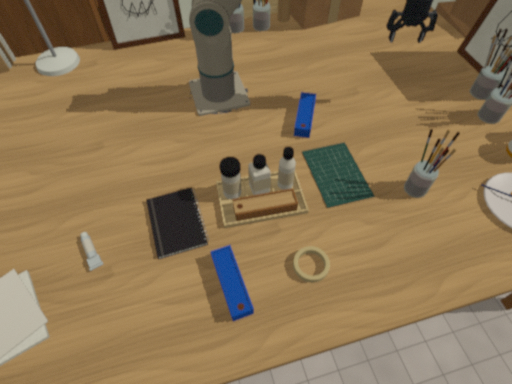

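View pics/top0.png

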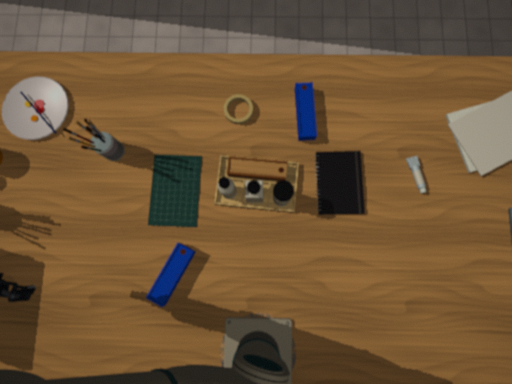

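The scene view (tray near 262,198) and the top view (tray near 257,185) agree. From -y to +y the tray holds the jar, the square bottle and the round bottle. The mat (175,190 top) is on the +y side and the sketchbook (340,182 top) on the -y side. Next I'll measure, with zoomed crops.

```bash
cat > h.py <<'E'
import cv2,numpy as np
def ray(s,uv,z):
    """pixel -> world point on plane z"""
    K,P=s["K"],s["pose"]; d=P[:3,:3]@np.linalg.solve(K,[uv[0],uv[1],1.]); o=P[:3,3]
    return o+d*(z-o[2])/d[2]
def rect(s,mask,z):
    c=max(cv2.findContours(mask,cv2.RETR_EXTERNAL,cv2.CHAIN_APPROX_NONE)[0],key=cv2.contourArea)
    c=cv2.convexHull(c)
    w=np.array([ray(s,p[0],z)[:2] for p in c],np.float32)
    return cv2.minAreaRect(w)
def box(shape,x0,y0,x1,y1):
    m=np.zeros(shape[:2],np.uint8); m[y0:y1,x0:x1]=255; return m
E
python3 - <<'E'
from h import *
T=np.load("top0.npz"); S=np.load("scene0.npz")
k=np.ones((3,3),np.uint8)
for n,s,bm,bs in(("top",T,(140,140,210,240),(310,140,375,225)),("scene",S,(295,135,380,212),(140,180,215,262))):
    f=s["frame"]; h=cv2.cvtColor(f,cv2.COLOR_BGR2HSV)
    g=cv2.inRange(h,(60,60,15),(95,255,255))&box(f.shape,*bm)
    print(n,"mat",rect(s,cv2.morphologyEx(g,cv2.MORPH_CLOSE,k),3))
    d=cv2.inRange(f,(0,0,0),(62,62,62))&box(f.shape,*bs)
    print(n,"book",rect(s,cv2.morphologyEx(d,cv2.MORPH_OPEN,k),14))
    # pencil box / blobs
c=T["frame"][145:220,205:375]; cv2.imwrite("pics/topc.png",cv2.resize(c,None,fx=4.7,fy=4.7,interpolation=cv2.INTER_CUBIC))
c=S["frame"][140:230,205:325]; cv2.imwrite("pics/scenec.png",cv2.resize(c,None,fx=6.5,fy=6.5,interpolation=cv2.INTER_CUBIC))
E
```

```text
top mat ((503.8022766113281, 283.2764892578125), (154.8520965576172, 232.0483856201172), 88.6689224243164)
top book ((535.5679931640625, -260.0143127441406), (210.0083770751953, 150.27679443359375), 1.5360705852508545)
scene mat ((503.9275817871094, 282.00177001953125), (154.41848754882812, 231.2841033935547), 88.83580017089844)
scene book ((535.5733642578125, -252.61199951171875), (205.44607543945312, 128.35357666015625), 1.325318694114685)
```

View pics/topc.png

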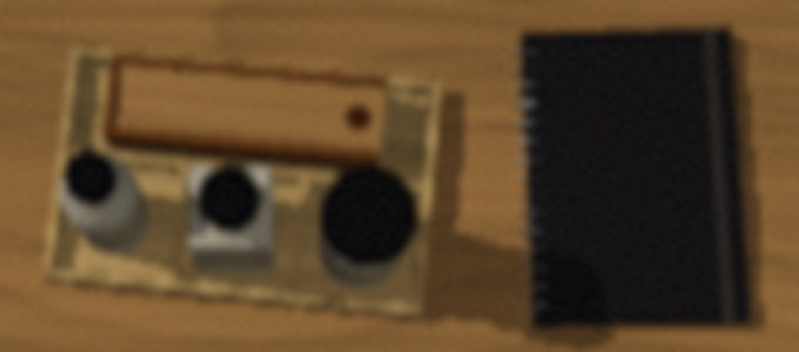

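View pics/scenec.png

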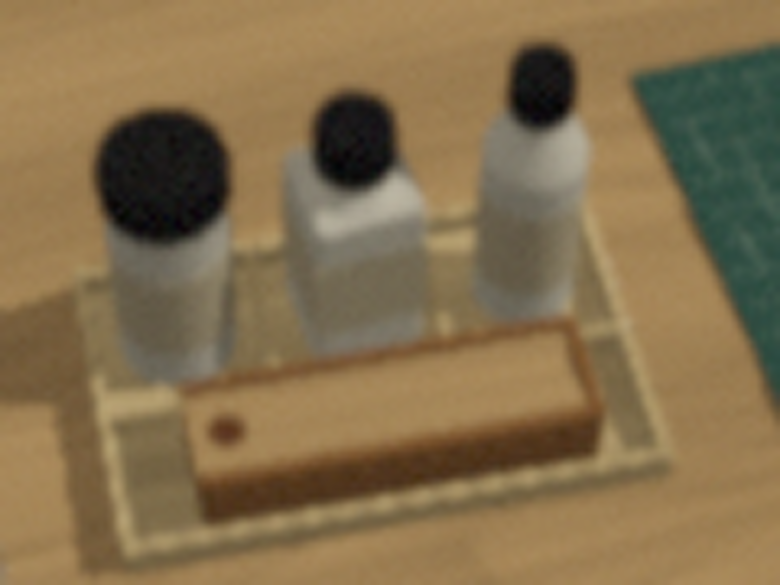

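The crops show the caps in the top crop at (90,176), (229,197) and (368,216). The tray rim corners are at (72,48), (440,82), (425,318) and (45,280), and the box lid with its thumb spot is at (358,117). The book is on the right with its binding towards the tray. I'll turn these into poses.

Run:
```python
from h import *
from workcell import *
T=np.load("top0.npz"); S=np.load("scene0.npz")
t=lambda u,v:((u+.5)/4.7-.5+205,(v+.5)/4.7-.5+145)
q=lambda u,v:((u+.5)/6.5-.5+205,(v+.5)/6.5-.5+140)
r=lambda s,L,z:np.array([ray(s,p,z)[:2] for p in L])
def fit(model,w):
    m=np.array(model,float);mc=m.mean(0);wc=w.mean(0);U,_,V=np.linalg.svd((m-mc).T@(w-wc));R=(U@V).T
    return np.round(wc-R@mc,1),round(np.degrees(np.arctan2(R[1,0],R[0,0])),2),np.round(np.linalg.norm((w-wc)-(m-mc)@R.T,axis=1),1)
tm=[(82.5,131),(82.5,-131),(-82.5,-131),(-82.5,131)]
print("tray top",fit(tm,r(T,[t(72,48),t(440,82),t(425,312),t(48,276)],20)))
print("tray scene",fit(tm,r(S,[q(668,455),q(128,548),q(80,280),q(588,210)],20)))
bm=[(29,95),(29,-95),(-29,-95),(-29,95)]
print("box top",fit(bm,r(T,[t(114,57),t(386,80),t(379,161),t(108,135)],51)))
print("box scene",fit(bm,r(S,[q(600,405),q(203,475),q(184,393),q(575,322)],51)))
print("book corners top",np.round(r(T,[t(525,32),t(730,30),t(748,322),t(533,325)],14),1).tolist())
for n,s,f,B in(("top",T,t,[(90,176),(229,197),(368,216)]),("scene",S,q,[(542,84),(355,139),(163,175)])):
    m=cv2.inRange(s["frame"],(0,0,0),(60,60,60)); _,l,st,c=cv2.connectedComponentsWithStats(m)
    for p,z,nm in zip(B,(159,141,137),("round","square","jar")):
        u=f(*p); i=l[int(round(u[1])),int(round(u[0]))]
        print(n,nm,np.round(ray(s,c[i],z)[:2],1),st[i,2:].tolist())
for nm,p,z in(("brush",(112,150),60),("tape",(239,109),24)): print(nm,np.round(ray(T,p,z)[:2]))
print(read_orientation(),read_clock())
```

```text
tray top (array([528.8,  11.4]), np.float64(-4.37), array([0.5, 2.5, 0.5, 2.4]))
tray scene (array([532.5,  12.8]), np.float64(-5.97), array([8.5, 7. , 4.8, 9.9]))
box top (array([571.4,  11.1]), np.float64(-4.4), array([1.7, 2. , 2. , 3.3]))
box scene (array([571.3,  12.5]), np.float64(-4.71), array([5.8, 6.6, 6.5, 5.5]))
book corners top [[638.4, -184.3], [641.8, -329.2], [434.3, -335.1], [430.0, -187.7]]
top round [500.4 102.8] [11, 12, 94]
top square [489.5 -35.4] [65, 30, 610]
top jar [490.2 -35.4] [65, 30, 610]
scene round [499.  103.6] [9, 13, 95]
scene square [490.8  18.3] [12, 14, 138]
scene jar [482.7 -69. ] [20, 20, 317]
brush [621. 480.]
tape [781.  77.]
[-1.79901029e+02  1.46971344e-03  1.60876876e+02] 0.1
```

```bash
cat >> h.py <<'E'
from workcell import *
TR=np.array([529.5,12.]);TY=-4.5;PSI=85.5
def tray(x,y):
    a=np.radians(TY);return TR+np.array([[np.cos(a),-np.sin(a)],[np.sin(a),np.cos(a)]])@[x,y]
UP=340
# name: grasp xy, TCP z in tray, mat spot, bay centre, opening for approach/release
C={"round":((499.7,103.2),143,(581,252),tray(-36.5,85),.72),
   "square":((490.5,18.5),125,(505,321),tray(-36.5,0),.8),
   "jar":((482.9,-69.2),112,(425,256),tray(-36.5,-85),1.)}
rot=lambda p:[180,0,p]
def pick(xy,z,op,psi=PSI,f=50,up=UP):
    move_gripper(op); move_ptp([*xy,max(z+70,up-60)],rot(psi))
    line_to([*xy,z],vel=180); sleep(.2); move_gripper(0,f); sleep(.2)
    print("grip",round(read_gripper_width(),3),np.round(read_finger_force(),1),"F",np.round(read_wrist_force(),1),"t",read_clock())
    line_to([*xy,z+20],vel=60); line_to([*xy,up],vel=250)
    print("lifted",round(read_gripper_width(),3),np.round(read_finger_force(),1),"F",np.round(read_wrist_force(),1))
def place(xy,z,op,psi=PSI,up=UP):
    line_to([*xy,up],rot(psi),vel=250); sleep(.2)
    line_to([*xy,z+10],vel=200); sleep(.3)
    print("hit",line_to([*xy,z-3],vel=25,f_stop=2.5),np.round(read_ee_pos(),1),"want",z)
    w=read_gripper_width(); move_gripper(min(1,w+.12)); move_gripper(op)
    line_to([*xy,z+45],vel=100); line_to([*xy,up-40],vel=250); print("t",read_clock())
E
python3 - <<'E'
from h import *
T=np.load("top0.npz")
for p,z in(((229,197),141),((368,216),137)): print(np.round(ray(T,((p[0]+.5)/4.7-.5+205,(p[1]+.5)/4.7-.5+145),z)[:2],1))
for psi in(85.5,-94.5):
    for n,(g,z,m,b,o) in C.items():
        for xy,zz in((g,z),(g,UP),(m,z),(m,UP),(b,UP)):
            j=inverse_kinematics([*xy,zz],rot(psi)); print(psi,n,zz,None if j is None else np.round(j).astype(int).tolist())
for psi in(1.2,-178.8):
    for z in(30,200): print(psi,inverse_kinematics([536,-260,z],rot(psi)))
E
```

```text
[492.6  18.5]
[482.6 -68.4]
85.5 round 143 [-29, 34, 20, 114, -19, 35, 0]
85.5 round 340 [-37, 20, 31, 101, -11, 63, -7]
85.5 round 143 [-36, 42, 18, 95, -16, 46, -16]
85.5 round 340 [-40, 31, 25, 81, -13, 70, -19]
85.5 round 340 [-37, 20, 31, 101, -11, 63, -7]
85.5 square 125 [-18, 34, 19, 118, -20, 31, 11]
85.5 square 340 [-30, 18, 33, 103, -11, 62, 3]
85.5 square 125 [-45, 40, 17, 101, -16, 41, -24]
85.5 square 340 [-50, 28, 24, 87, -12, 68, -28]
85.5 square 340 [-29, 18, 33, 103, -11, 62, 3]
85.5 jar 112 [-6, 35, 16, 119, -19, 28, 19]
85.5 jar 340 [-24, 19, 39, 104, -13, 62, 16]
85.5 jar 112 [-45, 35, 16, 118, -19, 29, -20]
85.5 jar 340 [-54, 18, 26, 102, -9, 62, -29]
85.5 jar 340 [-23, 19, 39, 103, -13, 62, 16]
-94.5 round 143 [2, 34, -24, 114, 22, 37, 139]
-94.5 round 340 [-4, 18, -15, 100, 5, 63, 155]
-94.5 round 143 [-11, 42, -26, 94, 23, 49, 130]
-94.5 round 340 [-13, 31, -22, 81, 12, 71, 139]
-94.5 round 340 [-4, 18, -14, 100, 5, 63, 156]
-94.5 square 125 [11, 34, -24, 117, 25, 33, 145]
-94.5 square 340 [0, 16, -7, 102, 2, 61, 167]
-94.5 square 125 [-20, 41, -25, 101, 24, 44, 119]
-94.5 square 340 [-20, 27, -24, 86, 11, 69, 130]
-94.5 square 340 [1, 16, -7, 102, 2, 62, 168]
-94.5 jar 112 [21, 35, -24, 118, 27, 32, 153]
-94.5 jar 340 [-39, 27, 66, 104, -27, 67, -149]
-94.5 jar 112 [-18, 36, -23, 117, 26, 32, 115]
-94.5 jar 340 [-18, 18, -22, 101, 7, 62, 133]
-94.5 jar 340 [-38, 27, 66, 104, -27, 67, -148]
1.2 [  6.53610812  50.91470121  27.55411909 104.39805936 -39.24453667
  34.58101165 -30.13167722]
1.2 [ -8.51175809  45.41322269  56.80899728  98.84091281 -43.242472
  60.45335675 -25.41131213]
-178.8 [ 32.23006006  48.00687327 -14.56660289 103.61386295  21.23985068
  31.062875    95.15279636]
-178.8 [ 16.44002311  33.88489903  10.65028569  98.12545051  -7.88090755
  48.71865438 121.73114333]
```

Using yaw 85.5 puts everything in reach. First I'll move the round bottle.

```bash
sed -i 's/(490.5,18.5)/(491.5,18.5)/' h.py
python3 - <<'E'
from h import *
g,z,m,b,o=C["round"]; pick(g,z,o); place(m,z-3,o)
for n in("scene",):
    s=snapshot(n); cv2.imwrite("pics/s1.png",cv2.resize(s["frame"][100:260,180:420],None,fx=3,fy=3))
E
```

```text
grip 0.331 49.0 F [-1.   1.2  5.5] t 4.275
lifted 0.336 49.5 F [ 0.3  0.5 -1.6]
hit True [581.  252.1 140.5] want 140
t 10.2917
```

View pics/s1.png

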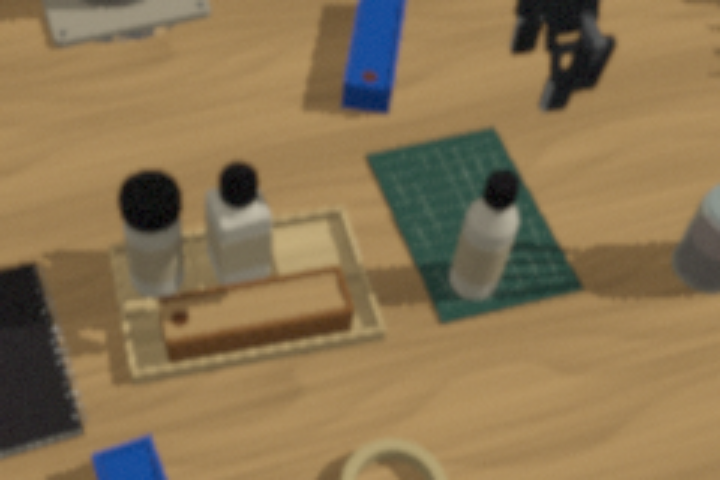

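The picture shows the round bottle upright on the mat (base near 475,290 in the crop) and everything else unmoved. Next come the square bottle and the jar.

Run:
```python
from h import *
for n in("square","jar"):
    g,z,m,b,o=C[n]; pick(g,z,o); place(m,z-3,o)
s=snapshot("scene"); cv2.imwrite("pics/s2.png",cv2.resize(s["frame"][100:260,180:420],None,fx=3,fy=3))
t=snapshot("top"); np.savez("top2.npz",**t); cv2.imwrite("pics/t2.png",cv2.resize(t["frame"][135:235,140:380],None,fx=3.3,fy=3.3,interpolation=cv2.INTER_CUBIC))
```

```text
grip 0.428 49.5 F [-1.8 -0.4  5.3] t 13.3583
lifted 0.427 50.3 F [ 0.1  0.2 -2.5]
hit True [505.  321.1 122.6] want 122
t 20.1417
grip 0.688 52.4 F [-2.3  0.1  5.7] t 23.7667
lifted 0.694 54.3 F [-0.5  0.3 -3.9]
hit True [425.1 256.2 109.6] want 109
t 30.8083
```

View pics/s2.png

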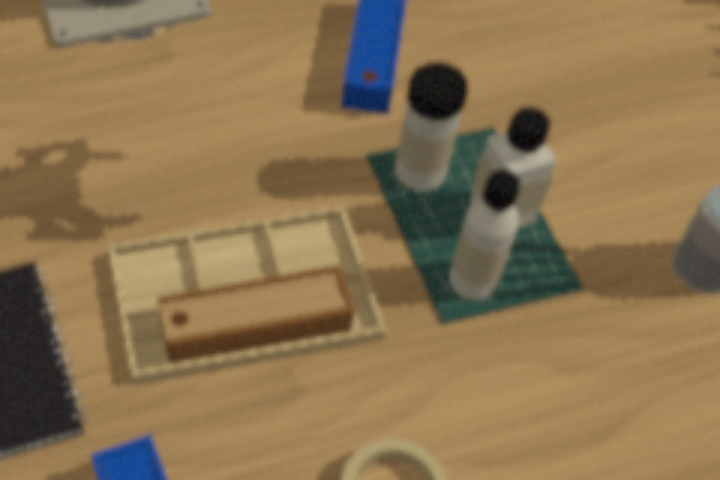

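View pics/t2.png

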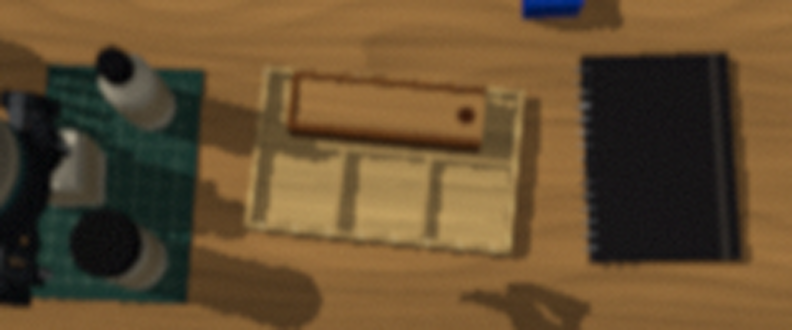

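All three containers stand upright on the mat (bases near 425,185, 475,290 and 520,210 in the scene crop), and the tray's front bays are empty. Now the pencil box.

Run:
```python
from h import *
pick((571.4,11.8),20,1.,f=40,up=220)
move_ptp([536,-260,220],rot(1.2))
place((536,-260),28,1.,psi=1.2,up=220)
move_ptp([505,-20,300],rot(PSI))
s=snapshot("scene"); cv2.imwrite("pics/s3.png",cv2.resize(s["frame"][150:280,130:340],None,fx=3.5,fy=3.5,interpolation=cv2.INTER_CUBIC)); np.savez("scene3.npz",**s)
t=snapshot("top"); np.savez("top3.npz",**t); cv2.imwrite("pics/t3.png",cv2.resize(t["frame"][135:235,300:400],None,fx=5,fy=5,interpolation=cv2.INTER_CUBIC))
```

```text
grip 0.672 44.5 F [0.1 0.8 5.4] t 34.0333
lifted 0.669 43.5 F [-0.3  0.1 -2.1]
hit True [ 536.  -259.9   28.5] want 28
t 40.45
```

View pics/s3.png

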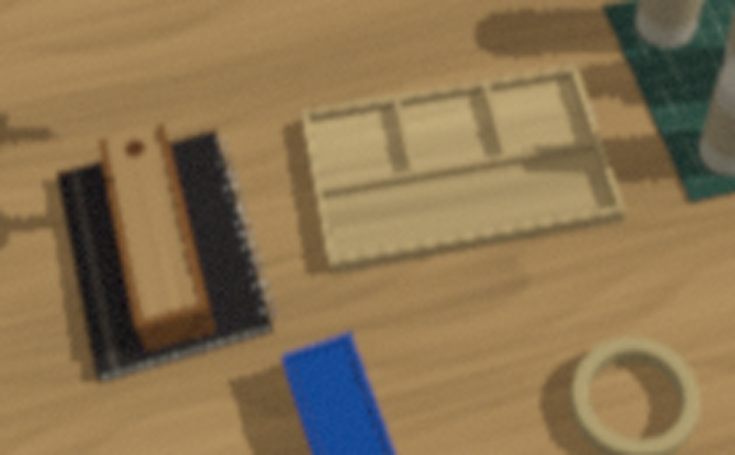

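View pics/t3.png

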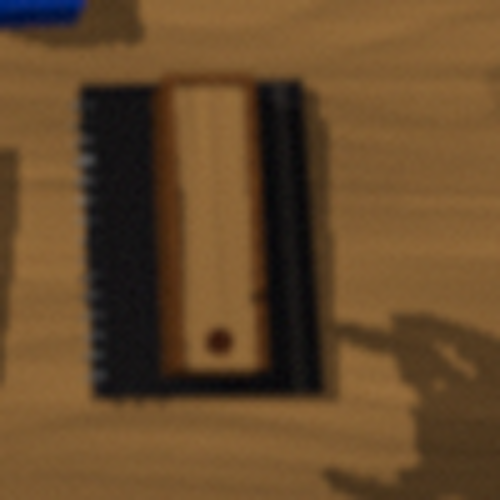

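The box lies lid up, lengthwise on the book (lid from 160 to 268 across in the top crop, and the book from 85 to 320), and the tray is empty. I'll check both numerically before going on.

Run:
```python
from h import *
S=np.load("scene3.npz");T=np.load("top3.npz")
s=lambda u,v,z:np.round(ray(S,((u+.5)/3.5-.5+130,(v+.5)/3.5-.5+150),z)[:2],1)
t=lambda u,v,z:np.round(ray(T,((u+.5)/5-.5+300,(v+.5)/5-.5+135),z)[:2],1)
print("book scene",s(60,173,14),s(217,132,14),s(270,326,14),s(100,374,14))
print("book top",t(80,86,14),t(300,82,14),t(325,393,14),t(93,397,14))
b=[t(163,80,59),t(255,80,59),t(268,372,59),t(165,372,59)];print("box top",b,np.mean(b,0))
b=[s(100,138,59),s(165,128,59),s(208,303,59),s(135,322,59)];print("box scene",b,np.mean(b,0))
w=[s(619,213,20),s(330,265,20),s(305,112,20),s(576,71,20)]; print("tray",w,np.mean(w,0))
for nm,u,v,y in(("div-",398,101,-42.5),("div+",485,87,42.5)): print(nm,s(u,v,20),tray(-80,y))
print(tray(82.5,131),tray(82.5,-131),tray(-82.5,-131),tray(-82.5,131))
```

```text
book scene [ 435.5 -333.7] [ 431.8 -189.4] [ 638.6 -184.7] [ 641.3 -326.3]
book top [ 637. -182.] [ 641.8 -328.1] [ 434.1 -337.8] [ 429.2 -188.3]
box top [array([ 628.8, -229.1]), array([ 629.6, -287.9]), array([ 441.3, -291. ]), array([ 440.4, -227. ])] [ 535.025 -258.75 ]
box scene [array([ 441.7, -288.7]), array([ 447.5, -232.3]), array([ 628., -228.]), array([ 628. , -286.8])] [ 536.3  -258.95]
tray [array([622.1, 129.5]), array([ 600.2, -123.6]), array([ 437.4, -107.3]), array([464.6, 147.6])] [531.075  11.55 ]
div- [450.1 -21.8] [446.41210173 -24.09225903]
div+ [457.9  60.2] [453.08112487  60.64571434]
[622.02382157 136.12329532] [ 601.46753849 -125.06904612] [ 436.97617843 -112.12329532] [457.53246151 149.06904612]
```

The box is within 1 mm of the book's centre and the tray model holds. I'm returning the containers.

Run:
```python
from h import *
for n in("jar","square","round"):
    g,z,m,b,o=C[n]; pick(m,z-2.5,o); place(b,z,o)
move_ptp([300,480,350],rot(PSI)); print(read_clock())
for n,c in(("scene",(150,280,130,380)),("top",(130,240,140,380))):
    s=snapshot(n); cv2.imwrite(f"pics/{n}4.png",cv2.resize(s["frame"][c[0]:c[1],c[2]:c[3]],None,fx=3.2,fy=3.2,interpolation=cv2.INTER_CUBIC))
```

```text
grip 0.691 52.4 F [-1.9  0.2  6.1] t 44.7917
lifted 0.691 54.3 F [ 0.4 -0.9 -3.6]
hit True [486.5 -70.  113.1] want 112
t 51.7917
grip 0.429 49.7 F [-1.7  0.2  5.9] t 55.375
lifted 0.43 50.3 F [-0.9  0.5 -2.6]
hit True [493.2  14.8 125.9] want 125
t 62.1417
grip 0.333 49.2 F [-1.7 -1.3  4.8] t 65.0917
lifted 0.337 49.5 F [ 0.4  0.5 -2.7]
hit True [499.8  99.7 143.9] want 143
t 71.1
72.6917
```

View pics/scene4.png

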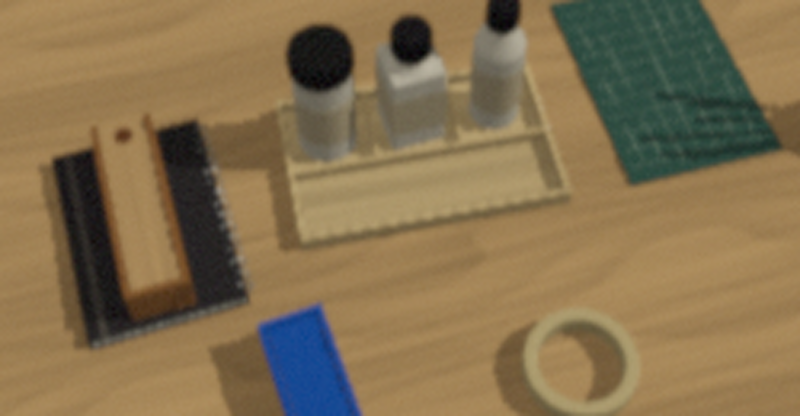

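View pics/top4.png

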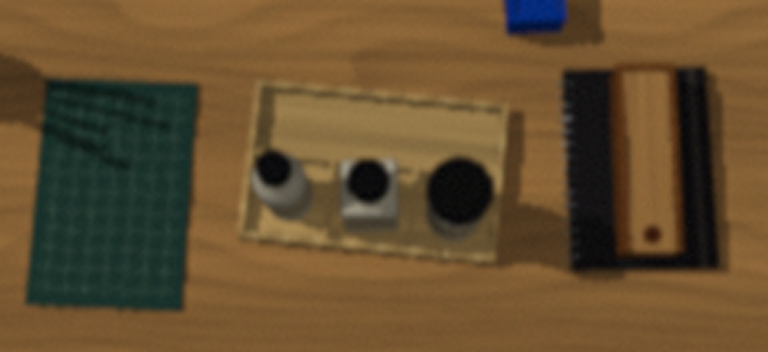

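The jar, square bottle and round bottle stand upright in their own bays (scene crop 325,150, 412,135 and 495,120). The box is centred on the book and the mat is empty, so I'm handing in.

```bash
python3 -c "
from workcell import *
print(sign_off())"
```

```text
the job is handed in; nothing more can be done
None
```

The job is done and handed in at about 73 s: the pencil box lies lid up and lengthwise in the middle of the sketchbook, and all three containers stand upright back in their own bays.

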